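# Slide the spot plate out over the end of the riser

### The arm

A 6-joint arm with a two-finger parallel gripper is mounted at the origin on the work surface. World frame = base frame: x ahead of the robot, y to its left, z up, the work surface at z = 0. Lengths are in m, angles in rad, forces in N, time in s.
With the tool pointing down it reaches from about 0.325 to 0.925 m from the base axis. Payload 3.1 kg.
Tool frame: the origin (TCP) lies between the finger pads; the fingertips stand 25 mm ahead of it and the grasp point (between the pads) lies 6 mm ahead of it (arm.tips_ahead is the distance from the TCP to the fingertips, in m); y points along the fingers, z is the direction in which the jaws open and shut, and the axes are right-handed (so a half turn about y gives the same grasp; the last joint's range is limited). The gripper opens to 85 mm and grips with 20 to 120 N. Pads are 22 mm wide; open, the fingers measure 114 mm over their backs; the gripper's body (76 mm by 85 mm) begins 54 mm behind the grasp point. The pads swing forward as they close: fully open they stand 13 mm farther back than shut.
Start: joints at [-1.406, 0.217, 1.613, -0, 1.311, -0.112], TCP at [0.171, -0.601, 0.256] pointing down, gripper open.
Joint ranges: [-2.75, 2.75], [-0.78, 2.1], [0.31, 2.55], [-1.13, 4.27], [0.13, 2.63], [-2.58, 2.58]. Speed limits (rad/s): [2.79, 2.79, 3.14, 3.14, 3.14, 3.14].

### API

Orientations are given as a unit quaternion [x, y, z, w].
In Python, from plant import arm, jaws, solver, snapshot, camera_params gives the robot as it stands. Calls block until the motion is done:
- arm.goto(position, orientation): joint-space move of the TCP to a pose.
- arm.servo_line(position, rotation=None, speed=0.15): straight line of the TCP; rotation=None keeps the orientation; speed is the mean speed in m/s.
- arm.move_j(angles): joint-space move.
- jaws.set_gripper(opening, effort=None): finger opening in m; effort is the grip in N (None keeps the last); returns when the fingers have stopped.
- arm.sleep(seconds).
- solver.inverse_kinematics(position, orientation): joint angles nearest the present ones, or None.
- arm.state(): the state.
- snapshot(name): name is "side" or "top"; returns the picture (384x512x3 uint8, blue, green, red); there is no depth.
- camera_params(name): a dict with "camera_matrix" (3x3 intrinsics, pixels), "xyz" and "orientation" of the camera in the world. Camera axes: x right, y down, z forward; pixel columns grow to the right and rows downward; lengths in m; the calibration is good to about 2 mm. A picture is of the moment at which its call begins. camera_params takes no time and is no camera call.
A pose or a line that the arm cannot do raises arm.Unreachable and nothing moves.
- arm.sign_off(): hands the job in, once; it reports no verdict.
The state is a dict: "time": time; "qpos": joint angles; "joint_velocities": joint speeds; "effort": joint torques, N m; "eef_pos": TCP position; "ee_rot": TCP orientation; "contact_force": force on the tool from outside, world axes, zero at the start; "torque": the same for the moment, N m; "width": finger opening in m.
Only numpy, scipy, OpenCV 4.12 (cv2) and the standard library are available. Lean on these libraries where they do the work, as an engineer would, in place of code of your own. Each camera call takes 0.05 s, during which the arm holds its last target. There are 200 camera calls.

### The job

Using only the fingertips and never picking it up, push the thin white spot plate on the low wooden riser back square against the riser's fence and along it towards the end where the shallow drip tray stands, until three to four centimetres of the plate stick out past that end of the riser, so that its edge can be taken hold of later. Leave the plate lying flat against the fence, keep it from tipping or falling off, and leave all the other things where they are.

Things in the scene. Friction and masses are not known exactly. Their poses are not given: they have to be found in the camera images.
- riser: Fixed wooden riser (low step) on the desk, 180 deep (its x) by 320 long (its y) by 60 high, with a flat top. Origin: centre of its underside, on the desk; x points away from the robot, y along its length, z up; its ends are at y = +160 and -160 mm, its front edge at x = -90 mm. Turned up to 0.25 rad either way.
- fence (a point): Middle of the riser's fence, a straight metal strip 8 thick that runs the riser's whole length and stands 14 above its top. The point lies on the fence's face towards the plate, at the level of the riser's top (35, 0, 60 mm in the riser's frame). Axes as the riser's.
- plate: Loose white porcelain spot plate (slab with 12 shallow wells on top), 80 wide (its x) by 120 long (its y) by 8 thick, 0.13 to 0.25 kg, lying on the riser in front of the fence, up to 0.15 rad askew. Origin: centre of its underside; z up. Flush with the fence its origin is at x = -5 mm in the riser's frame; 35 mm out past an end, at y = +135 or -135 mm. Slides with ordinary friction.
- tray: Fixed shallow steel drip tray, open on top, 160 (x) by 130 (y) by 22 high, on the desk just beyond one end of the riser (either end, it changes). Origin: centre of its underside; axes parallel to the riser's.
- rack: Fixed wooden block of capped sample vials, 100 (x) by 60 (y) by 61 high, on the desk beyond the riser's other end. Origin: centre of its underside.
- jar_a: Small amber jar with white lid, 36 across, 45 high, loose, on the riser's strip behind the fence; leave alone. Origin: centre of its underside.
- jar_b: Small white jar with black lid, 36 across, 45 high, loose, on the riser's strip behind the fence; leave alone. Origin: centre of its underside.
- stamp: Wooden hand stamp, foot 30 by 46, 54 high, loose, on the desk in front of the riser; leave alone. Origin: centre of its underside.
- cup: Small white plastic sample cup, 50 across, 42 high, loose, on the desk in front of the riser; leave alone. Origin: centre of its underside.
- scoop: Small spoon with round steel bowl and wooden handle for soil samples, 120 long, under 30 high, loose, lying on the desk in front of the riser; leave alone. Its origin lies within its length, on the desk.
Mind the look-alikes: they are no part of the job. Of the things shaped like the tray, the steel one is meant.

How it is judged:
By the outcome, as a careful person would: the job done as asked, in the order asked, and still so for the second after the job is handed in, with the robot touching nothing.
It also fails if it takes over 64 s, if anything falls off the work surface, if the arm or the gripper's body presses on something with over 40 N, if the wrist force passes 120 N, or if a joint passes its speed limit or range.

## Working session

There is one attempt and no reset: what is moved stays moved. The work goes in short steps, each a Python script; the robot and the scene stay as the last script left them, time stands still between calls to the robot, and variables do not carry over. Pictures are saved under pics/ and viewed, on a budget of 10 in all, crops included, one or two more only if the job needs it, and the job is handed in when it is done.

```bash
mkdir -p pics; ls; python3 - <<'E'
from plant import arm,snapshot,camera_params
import cv2
for n in("top","side"):
    cv2.imwrite(f"pics/{n}0.png",snapshot(n)); p=camera_params(n); print(n,p)
s=arm.state();print(s["time"],s["eef_pos"],s["ee_rot"],s["width"])
E
```

```text
pics
top {'camera_matrix': array([[435.25143128,   0.        , 253.96251605],
       [  0.        , 435.25143128, 194.21754439],
       [  0.        ,   0.        ,   1.        ]]), 'xyz': array([0.32374544, 0.01684529, 1.01537091]), 'orientation': array([ 0.7107237 , -0.70017651,  0.04501697, -0.05097206])}
side {'camera_matrix': array([[493.86405211,   0.        , 263.1031539 ],
       [  0.        , 493.86405211, 195.49481811],
       [  0.        ,   0.        ,   1.        ]]), 'xyz': array([0.19901116, 0.90316098, 0.95258906]), 'orientation': array([-0.1354544 ,  0.91116129, -0.38519887,  0.05530854])}
0.1 [ 0.17071044 -0.60049697  0.25506341] [-0.09760397  0.70114362 -0.69954022  0.09754269] 0.08535964888098224
```

View pics/top0.png

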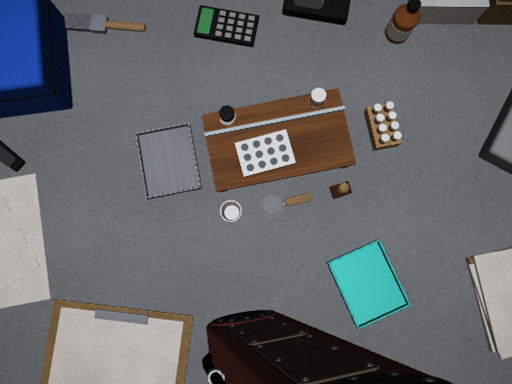

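View pics/side0.png

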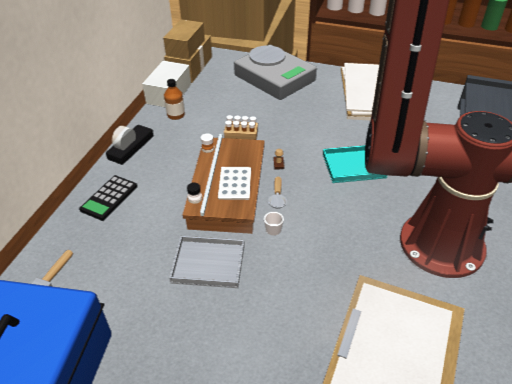

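The top view has +x up and +y left. The white spot plate is at (265,153). The steel tray, at (168,160), stands at the riser's +y end. Possible mistakes:
- **Tray:** the teal tray at (368,283) is a look-alike.
- **Plate:** the white papers at (20,240) and (120,345), the clipboard, and the cup at (231,211) could be confused with it.

I choose the slab with wells at (265,153) and the steel tray at (168,160).

```bash
cat > h.py <<'E'
import numpy as np,cv2
from scipy.spatial.transform import Rotation as R
from plant import arm,jaws,solver,snapshot,camera_params
def cast(n,px,z):
    p=camera_params(n);px=np.atleast_2d(px).astype(float)
    d=np.c_[px,np.ones(len(px))]@np.linalg.inv(p["camera_matrix"]).T@R.from_quat(p["orientation"]).as_matrix().T
    o=p["xyz"];return (o+d*((z-o[2])/d[:,2])[:,None])[:,:2]
def proj(n,P):
    p=camera_params(n);c=(np.atleast_2d(P)-p["xyz"])@R.from_quat(p["orientation"]).as_matrix()
    c=c@p["camera_matrix"].T;return c[:,:2]/c[:,2:]
def big(mask,near):
    cs,_=cv2.findContours(mask,cv2.RETR_EXTERNAL,cv2.CHAIN_APPROX_NONE)
    cs=[c for c in cs if cv2.contourArea(c)>60 and cv2.pointPolygonTest(cv2.convexHull(c),near,True)>-8]
    return max(cs,key=cv2.contourArea)[:,0,:]
def rect(n,c,z):
    (cx,cy),(w,h),a=cv2.minAreaRect(cast(n,c,z).astype(np.float32))
    if w>h: w,h,a=h,w,a+90
    a=(a+90)%180-90   # direction of short side from world x, deg
    return np.array([cx,cy]),w,h,a
def masks(im):
    g=cv2.cvtColor(im,cv2.COLOR_BGR2HSV);H,S,V=cv2.split(g)
    white=((S<40)&(V>150)).astype(np.uint8)
    brown=((S>90)&((H<20)|(H>170))&(V>35)).astype(np.uint8)
    return white,brown
E
python3 - <<'E'
from h import *
for n,pp,rp in(("top",(265,153),(300,170)),("side",(236,183),(215,205))):
    im=cv2.imread(f"pics/{n}0.png");w,b=masks(im)
    c=big(cv2.morphologyEx(w,cv2.MORPH_CLOSE,np.ones((3,3))),pp);print(n,"plate",*rect(n,c,.068))
    k=big(cv2.morphologyEx(b|w,cv2.MORPH_CLOSE,np.ones((5,5))),rp);print("riser",*rect(n,k,.06))
    cv2.drawContours(im,[c[:,None]],-1,(0,255,0),1) ;cv2.drawContours(im,[k[:,None]],-1,(255,0,255),1)
    x,y=pp; cv2.imwrite(f"pics/{n}c.png",cv2.resize(im[y-90:y+90,x-130:x+130],None,fx=3,fy=3,interpolation=cv2.INTER_NEAREST))
t=cv2.hconcat([cv2.resize(cv2.imread(f"pics/{n}c.png"),(400,277)) for n in("top","side")]);cv2.imwrite("pics/c1.png",t)
E
```

```text
top plate [0.54755223 0.00365494] 0.07998217642307281 0.1204058825969696 16.108983993530273
riser [ 0.58592653 -0.02574484] 0.19313398003578186 0.32431966066360474 12.083775520324707
side plate [ 0.73580801 -0.3258909 ] 1.2611594200134277 2.1580770015716553 37.704345703125
riser [ 0.58600688 -0.31554544] 1.7308648824691772 2.2340025901794434 -72.68429374694824
```

View pics/topc.png

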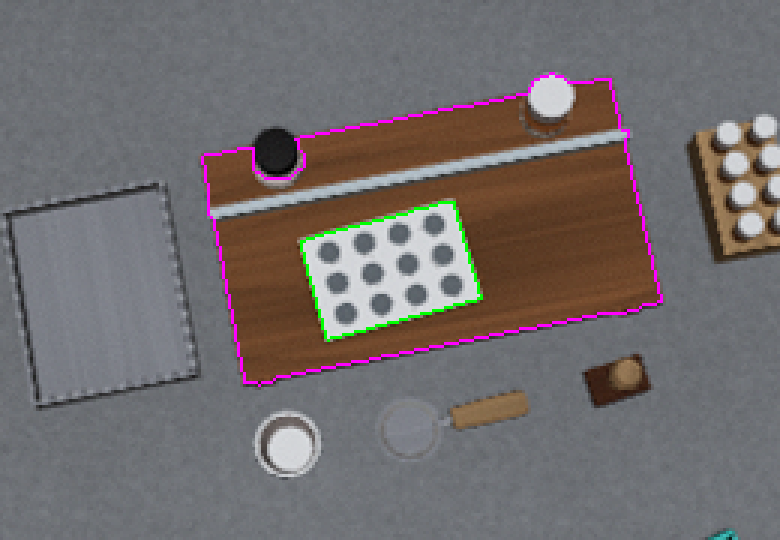

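```bash
cat >> h.py <<'E'
def fence(im):
    """riser centre and yaw from the fence's top strip in the top view"""
    S,V=cv2.split(cv2.cvtColor(im,cv2.COLOR_BGR2HSV))[1:]
    m=((S<70)&(V>115)).astype(np.uint8);roi=np.zeros_like(m)
    cv2.line(roi,(204,134),(346,107),1,11);m&=roi
    v,u=np.nonzero(m);P=cast("top",np.c_[u,v],.074)
    vx,vy,x0,y0=cv2.fitLine(P.astype(np.float32),cv2.DIST_HUBER,0,.001,.001).ravel()
    d=np.array([vx,vy])*np.sign(vy);q=np.array([x0,y0]);s=(P-q)@d
    s=s[np.abs((P-q)@[d[1],-d[0]])<.006]
    lo,hi=np.percentile(s,[.3,99.7]);nx=np.array([d[1],-d[0]])
    mid=q+d*(lo+hi)/2;return mid-.039*nx,nx,d,hi-lo
E
python3 - <<'E'
from h import *
im=cv2.imread("pics/top0.png")
c,nx,d,L=fence(im);print("riser",c,"yaw",np.arctan2(nx[1],nx[0]),"len",L)
w,b=masks(im)
k=big(cv2.morphologyEx(w,cv2.MORPH_CLOSE,np.ones((3,3))),(265,153))
P=cast("top",k,.068)-c;u=np.c_[P@nx,P@d]
(cc,wh,a)=cv2.minAreaRect(u.astype(np.float32));print("plate in riser",cc,wh,a);print(cv2.boxPoints((cc,wh,a)))
# riser end/front check: brown pixels top plane
v,uu=np.nonzero(b);Q=cast("top",np.c_[uu,v],.06)-c;q=np.c_[Q@nx,Q@d];q=q[(abs(q[:,0])<.12)&(abs(q[:,1])<.19)]
m=(q[:,0]>-.07)&(q[:,0]<.02);print("ends",np.percentile(q[m,1],[.2,99.8]),"x",np.percentile(q[abs(q[:,1])<.05,0],[.3,99.7]))
s=cv2.imread("pics/side0.png")
f=lambda x,y,z:tuple(int(round(t)) for t in proj("side",[*(c+x*nx+y*d),z])[0])
T=cv2.resize(s,None,fx=3,fy=3)
for x,y,z in[(-.09,-.16,.06),(-.09,.16,.06),(.09,.16,.06),(.09,-.16,.06),(.035,.16,.074),(.035,-.16,.074)]+[(*p,.068) for p in cv2.boxPoints((cc,wh,a))]:
    X=proj("side",[*(c+x*nx+y*d),z])[0]*3;cv2.circle(T,(int(X[0]),int(X[1])),4,(0,255,0),1)
cv2.imwrite("pics/sc.png",T[370:870,480:980])
E
```

```text
riser [ 0.582782   -0.02746638] yaw 0.20939943 len 0.34546166791387656
plate in riser (-0.02799096703529358, 0.03776481747627258) (0.07998216897249222, 0.1204059049487114) 4.111272811889648
[[-0.07219531  0.09494574]
 [-0.06356297 -0.02515032]
 [ 0.01621338 -0.0194161 ]
 [ 0.00758103  0.10067996]]
ends [-0.15673844  0.16041826] x [-0.09077304  0.08841323]
```

View pics/sc.png

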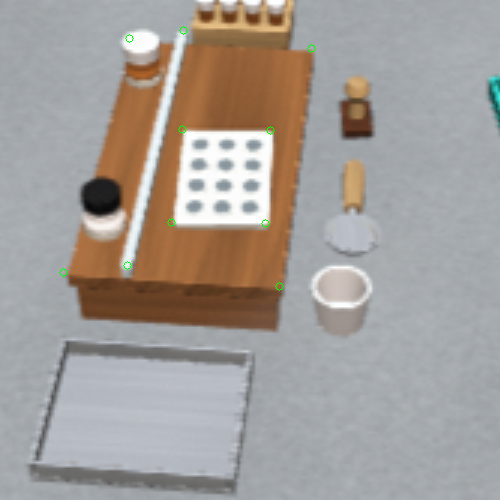

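Everything agrees: the riser's yaw is 0.209 rad and its ends fall at ±0.16. The plate measures 80×120 mm, centred at (-28, +38) mm in the riser's frame and 4.1° askew. The crop confirms the spot plate, and the steel tray at the riser's near (+y) end. Next I'll probe the riser's height on a free spot with the jaws open.

```bash
cat >> h.py <<'E'
C=np.array([.5828,-.0275]);YAW=.2095
NX=np.array([np.cos(YAW),np.sin(YAW)]);D=np.array([-NX[1],NX[0]])
def w2(x,y): return C+x*NX+y*D
def quat(j):   # jaw axis j (2-vector), tool y down; the sign that needs least wrist travel
    best=None
    for s in(1,-1):
        z=np.array([*(s*j),0]);y=np.array([0,0,-1.]);q=R.from_matrix(np.c_[np.cross(y,z),y,z]).as_quat()
        k=solver.inverse_kinematics([*w2(-.05,0),.2],q)
        if k is None: continue
        c=abs(k[5]-0) 
        if best is None or c<best[0]: best=(c,q)
    return best[1]
def F(): return np.array(arm.state()["contact_force"])
def tcp(x,y,z): return [*w2(x,y),z]
E
python3 - <<'E'
from h import *
print(arm.tips_ahead)
q=quat(D);print(q, R.from_quat(arm.state()["ee_rot"]).as_matrix())
arm.goto(tcp(-.05,-.095,.16),q);print(arm.state()["qpos"],F())
arm.servo_line(tcp(-.05,-.095,.10),speed=.1);f0=F();print(f0,arm.tips_ahead)
z=.10
while z>.07:
    z-=.001;arm.servo_line(tcp(-.05,-.095,z),speed=.03);f=F()-f0
    if z<.092 : print(round(z,4),f.round(1))
    if abs(f[2])>3: break
s=arm.state();print(s["eef_pos"],s["time"])
arm.servo_line(tcp(-.05,-.095,z+.04),speed=.1);print(arm.state()["time"])
E
```

```text
0.025
[-0.07393405  0.70323094 -0.70323094  0.07393405] [[-9.61917774e-01 -3.98730942e-04  2.73338685e-01]
 [-2.73338881e-01  2.23389785e-03 -9.61915207e-01]
 [-2.27065345e-04 -9.99997425e-01 -2.25781472e-03]]
[-3.56830054e-01  2.00654832e-01  1.82460219e+00 -3.38280793e-04
  1.11565423e+00  1.00582803e+00] [ 0.55245627 -0.70554549  0.26240671]
[ 0.54186119 -0.54127891  0.90255893] 0.025
0.091 [-0.5  0.9 -1.3]
0.09 [-1.   1.7  0.2]
0.089 [-0.9  0.3 -1.7]
0.088 [-1.4  1.1 -0.9]
0.087 [-1.2  0.7 -0.9]
0.086 [-0.1  1.4 -1.2]
0.085 [-1.6 -0.2 -0.9]
0.084 [-0.5  1.2 -0.3]
0.083 [-1.   0.4 -0.8]
0.082 [-0.2  0.3 -0.5]
0.081 [-1.4  0.6 -0.2]
0.08 [-0.1  0.5 -1.1]
0.079 [0.  1.3 0.3]
0.078 [-0.7  0.6 -0.6]
0.077 [-0.   0.2 -0.4]
0.076 [-0.3  0.7 -1.6]
0.075 [-0.4  0.9 -0.4]
0.074 [-1.   0.4 -0.7]
0.073 [-0.9  0.6 -0.9]
0.072 [-0.9 -0.2 -0.8]
0.071 [-2.5  0.2  3.9]
[ 0.55369687 -0.1308346   0.0718596 ] 10.3
10.85
```

```bash
cat >> h.py <<'E'
def push(axis,start,end,other,z,thr,step=.002,speed=.04,ax2=None):
    f0=F();a=start;u=NX if axis=="x" else D
    while a<end-1e-6:
        a=min(a+step,end);arm.servo_line(tcp(a,other,z) if axis=="x" else tcp(other if np.isscalar(other) else other(a),a,z),speed=speed)
        f=-(F()-f0)[:2]@u
        if f>thr: f=-(F()-f0)[:2]@u
        if f>thr: print("stop",a,f);return a
    print("end",a,f);return a
def look(name):
    im=snapshot("top");cv2.imwrite(f"pics/{name}.png",im);w,b=masks(im)
    k=big(cv2.morphologyEx(w,cv2.MORPH_CLOSE,np.ones((3,3))),tuple(float(t) for t in LAST))
    P=cast("top",k,.068)-C;r=cv2.minAreaRect(np.c_[P@NX,P@D].astype(np.float32));print("plate",np.round(r[0],4),np.round(r[1],4),round(r[2],2));return r
LAST=(265,153)
E
python3 - <<'E'
from h import *
arm.servo_line(tcp(-.107,.037,.112),speed=.2)
arm.servo_line(tcp(-.107,.037,.0745),speed=.1)
arm.servo_line(tcp(-.090,.037,.0745),speed=.06)
a=push("x",-.090,-.048,.037,.0745,6)
cv2.imwrite("pics/side1.png",snapshot("side"))
arm.servo_line(tcp(a-.03,.037,.0745),speed=.15)
arm.servo_line(tcp(a-.03,.037,.115),speed=.2)
arm.servo_line(tcp(-.10,-.10,.2),speed=.25)
look("top1");s=arm.state();print(s["time"],F())
T=cv2.hconcat([cv2.resize(cv2.imread("pics/side1.png")[110:250,160:300],(400,400)),cv2.resize(cv2.imread("pics/top1.png")[70:210,190:330],(400,400))]);cv2.imwrite("pics/v1.png",T)
E
```

```text
stop -0.053999999999999965 9.1030654417962
plate [0.0037 0.0172] [0.2971 0.1123] 84.12
18.775 [-0.79050281  0.55092206 -0.13559001]
```

View pics/v1.png

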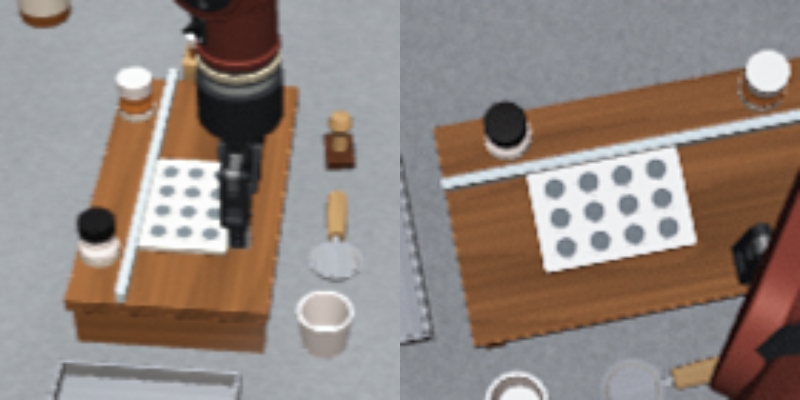

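Flush on the fence. Next comes the push along it, with the jaws turned so both fingertips bear on the trailing edge.

```bash
cat >> h.py <<'E'
def look2(im):
    w,_=masks(im);v,u=np.nonzero(w);P=cast("top",np.c_[u,v],.068)-C;p=np.c_[P@NX,P@D]
    p=p[(p[:,0]>-.085)&(p[:,0]<.026)&(p[:,1]>-.15)&(p[:,1]<.225)]
    # plate edges as lines: trailing/leading y by x-bins, front x by y-bins
    y0,y1=np.percentile(p[:,1],[.5,99.5])
    xs=[np.round([b,*np.percentile(p[abs(p[:,0]-b)<.004,1],[1,99])],4) for b in(-.035,-.005,.02)]
    fr=[np.round([b,np.percentile(p[abs(p[:,1]-b)<.006,0],1)],4) for b in np.linspace(y0+.015,y1-.015,3)]
    print("y lo/hi at x:",*xs,"front x at y:",*fr);return y0,y1
E
python3 - <<'E'
from h import *
y0,y1=look2(cv2.imread("pics/top1.png"))
q=quat(NX);X=-.010
jaws.set_gripper(.05)
arm.goto(tcp(X,-.10,.13),q);arm.servo_line(tcp(X,-.10,.095),speed=.1);f0=F();z=.095
while z>.072:
    z-=.0015;arm.servo_line(tcp(X,-.10,z),speed=.04)
    f=(F()-f0)[2]
    if f>2.5: break
zc=arm.state()["eef_pos"][2];print("contact",zc,f,arm.state()["width"],arm.state()["time"])
E
```

```text
Traceback (most recent call last):
  File "h.py", line 69, in look2
    fr=[np.round([b,np.percentile(p[abs(p[:,1]-b)<.006,0],1)],4) for b in np.linspace(y0+.015,y1-.015,3)]
                    ~~~~~~~~~~~~~^^^^^^^^^^^^^^^^^^^^^^^^^^^
IndexError: index -1 is out of bounds for axis 0 with size 0
```

```bash
python3 - <<'E'
s=open("h.py").read()
s=s.replace('w,_=masks(im);v,u=np.nonzero(w);P=','''w,_=masks(im);roi=np.zeros_like(w)
    g=proj("top",[[*w2(x,y),.068] for x,y in((-.085,-.15),(.028,-.15),(.028,.225),(-.085,.225))]);cv2.fillPoly(roi,[g.astype(np.int32)],1)
    w=cv2.morphologyEx(w&roi,cv2.MORPH_CLOSE,np.ones((3,3)));_,lab,st,_=cv2.connectedComponentsWithStats(w)
    v,u=np.nonzero(lab==1+np.argmax(st[1:,4]));P=''')
open("h.py","w").write(s)
E
python3 - <<'E'
from h import *
look2(cv2.imread("pics/top1.png"))
q=quat(NX);X=-.010
jaws.set_gripper(.05)
arm.goto(tcp(X,-.10,.13),q);arm.servo_line(tcp(X,-.10,.095),speed=.1);f0=F();z=.095
while z>.072:
    z-=.0015;arm.servo_line(tcp(X,-.10,z),speed=.04)
    f=(F()-f0)[2]
    if f>2.5: break
zc=arm.state()["eef_pos"][2];print("contact",zc,f,arm.state()["width"],arm.state()["time"])
arm.servo_line(tcp(X,-.10,zc+.003),speed=.04)
E
```

```text
y lo/hi at x: [-0.035  -0.0229  0.095 ] [-0.005  -0.0231  0.0953] [ 0.02   -0.0233  0.0954] front x at y: [-0.009  -0.0453] [ 0.0357 -0.0449] [ 0.0805 -0.0454]
contact 0.0820580611049707 4.150992121914992 0.05004368328217182 23.3
```

```bash
python3 - <<'E'
from h import *
X=-.010;z=.0848
arm.servo_line(tcp(X,-.045,z),speed=.08)
a=push("y",-.045,.050,X,z,14,step=.005,speed=.05)
s=arm.state();print(s["time"],s["eef_pos"])
cv2.imwrite("pics/side2.png",snapshot("side"));im=snapshot("top");cv2.imwrite("pics/top2.png",im)
look2(im)
T=cv2.hconcat([cv2.resize(cv2.imread("pics/side2.png")[130:290,160:320],(400,400)),cv2.resize(im[70:210,140:280],(400,400))]);cv2.imwrite("pics/v2.png",T)
E
```

```text
end 0.049999999999999996 -0.4278969537634747
29.1417 [0.56247014 0.01974492 0.08476829]
y lo/hi at x: [-0.035   0.1941  0.224 ] [-0.005   0.1937  0.2247] [0.02   0.1937 0.2241] front x at y: [ 0.2081 -0.0763] [ 0.209  -0.0763] [ 0.2098 -0.0767]
```

View pics/v2.png

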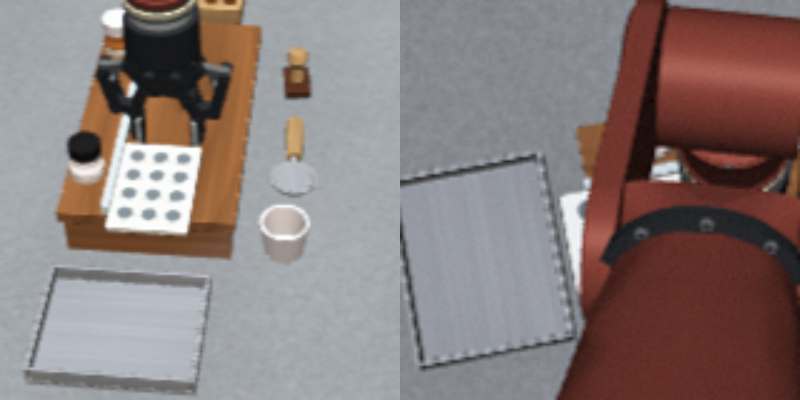

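```bash
sed -i 's/^def look2(im):/def look2(im,cam="top",thr=0):/; s/g=proj("top"/g=proj(cam/; s/P=cast("top",np.c_\[u,v\],.068)-C;p=/P=cast(cam,np.c_[u,v],.068)-C;p=/' h.py
sed -i 's/    w,_=masks(im);roi=np.zeros_like(w)/    w,_=masks(im);roi=np.zeros_like(w);w\&=(im.min(2)>thr).astype(np.uint8)/' h.py
python3 - <<'E'
from h import *
im=cv2.imread("pics/top2.png");print(im[160,168],im[150,265])
for n in("side1","side2"): look2(cv2.imread(f"pics/{n}.png"),"side",165)
look2(cv2.imread("pics/top1.png"),"top",165)
E
```

```text
[166 158 155] [40 35 35]
y lo/hi at x: [-0.035   0.0321  0.0955] [-0.005  -0.0239  0.0979] [ 0.02   -0.0215  0.0966] front x at y: [-0.0083 -0.0257] [ 0.0367 -0.0325] [ 0.0817 -0.0463]
y lo/hi at x: [-0.035   0.0653  0.1829] [-0.005   0.0643  0.1831] [0.02   0.0652 0.1819] front x at y: [ 0.0792 -0.0459] [ 0.124  -0.0459] [ 0.1688 -0.0465]
y lo/hi at x: [-0.035  -0.0229  0.095 ] [-0.005  -0.0226  0.0953] [ 0.02   -0.0234  0.0954] front x at y: [-0.0089 -0.0449] [ 0.0358 -0.0449] [ 0.0805 -0.0449]
```

```bash
python3 - <<'E'
from h import *
X=-.010;z=.0848
push("y",.050,.0627,X,z,14,step=.004,speed=.04)
arm.servo_line(tcp(X,.03,z),speed=.1);arm.servo_line(tcp(X,.02,.16),speed=.2)
arm.servo_line(tcp(-.10,-.17,.22),speed=.25)
i=snapshot("side");im=snapshot("top");cv2.imwrite("pics/side3.png",i);cv2.imwrite("pics/top3.png",im)
look2(i,"side",165);look2(im,"top",172)
print(arm.state()["time"])
T=cv2.hconcat([cv2.resize(i[130:290,160:320],(400,400)),cv2.resize(im[70:210,140:280],(400,400))]);cv2.imwrite("pics/v3.png",T)
E
```

```text
end 0.0627 1.0219868521406315
y lo/hi at x: [-0.035   0.0768  0.1932] [-0.005   0.0757  0.1954] [0.02   0.0778 0.1973] front x at y: [ 0.0912 -0.0456] [ 0.1361 -0.0456] [ 0.181  -0.0458]
y lo/hi at x: [-0.035   0.0762  0.1942] [-0.005   0.0756  0.1953] [0.02   0.0757 0.1953] front x at y: [ 0.0906 -0.045 ] [ 0.1356 -0.045 ] [ 0.1805 -0.0451]
32.375
```

View pics/v3.png

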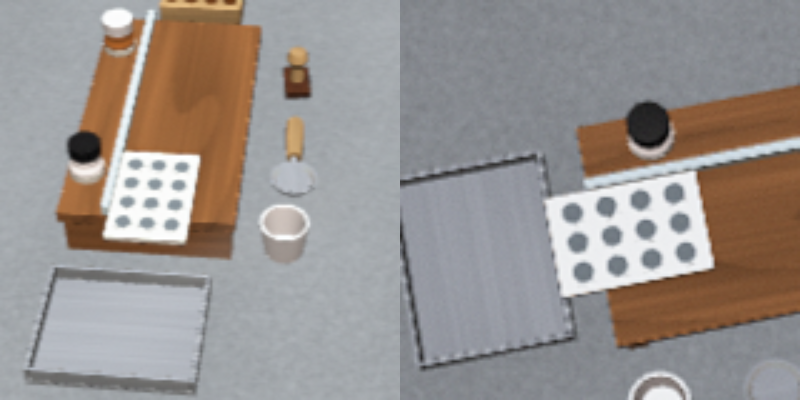

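The plate is flat and flush: its front edge reads x = -45 mm along its whole length. It sticks out about 34–35 mm, and both views agree. The cup, scoop, stamp and jars look unmoved, and the arm is clear, so I'm handing in.

```bash
python3 -c "
from plant import arm
print(arm.sign_off(),arm.state()['time'])"
```

```text
the job is handed in; nothing more can be done
the job is handed in; nothing more can be done
```

The plate now lies flat and square against the fence, with about 34–35 mm sticking out past the riser's steel-tray end. I handed the job in at about 32 s on the robot's clock.

I pushed it back with both open fingertips on its front edge. Then I turned the jaws and pushed its trailing edge along the fence, and backed the arm clear. The plate was never gripped or lifted.

- **Position:** in the riser's frame the plate's centre is at about (-5, +135.5) mm. Its front edge reads x = -45 mm along the whole length in the top view, and the side view agrees to about 1 mm.
- **Overhang:** the riser's end was measured only to about 1.5 mm. At worst the overhang is about 33.5 mm, still within the three to four centimetres asked.
- **Other things:** in the last pictures the jars, cup, scoop, stamp and tray looked unmoved. I judged this by eye and did not measure it.
- **Checks that failed:** the first automatic plate measurement after the fence push merged with the fence. The top-view check midway along the fence was blocked by the arm and picked up the tray instead. I replaced these with a clipped measurement and the side view.

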